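# Clear the kiln roof and hold the temperature probe in its port

### The arm

A 6-joint arm with a two-finger parallel gripper is mounted at the origin on the work surface. World frame = base frame: x ahead of the robot, y to its left, z up, the work surface at z = 0. Lengths are in m, angles in rad, forces in N, time in s.
With the tool pointing down it reaches from about 0.375 to 0.975 m from the base axis. Payload 3.8 kg.
Tool frame: the origin (TCP) lies midway between the tips of the shut fingers; the grasp point (between the pads) lies 19 mm behind it; z points along the fingers, y is the line along which they close (so a half turn about z gives the same grasp; the last joint's range is limited). The gripper opens to 85 mm and grips with 20 to 120 N. Pads are 22 mm wide; open, the fingers measure 114 mm over their backs; the gripper's body (76 mm by 85 mm) begins 54 mm behind the grasp point. The pads swing forward as they close: fully open they stand 13 mm farther back than shut.
Start: joints at [1.138, 0.264, 1.604, -0, 1.274, -0.037], TCP at [0.26, 0.623, 0.231] pointing down, gripper open.
Joint ranges: [-2.63, 2.63], [-0.94, 2.18], [0.31, 2.57], [-1.31, 4.45], [0, 2.66], [-2.55, 2.55]. Speed limits (rad/s): [2.57, 2.57, 3.14, 3.14, 3.14, 3.14].

### API

Orientations are given as a rotation vector (axis times angle).
In Python, from workcell import bot gives the robot as it stands.
- The arm moves only by the tool step_arm, never from a script. Its argument "motion" is a list of rows, each a list of 5 numbers: the finger opening in cm, from 0 to 8.54, then the shift along the tool's x, y, z in cm, then the turn about the tool's z in degrees. In form: [[claw, dx, dy, dz, twist], ...]. A call has 1 to 20 rows; each row is the pose to reach, as a shift and turn from the pose commanded when the call began, along the tool's axes at that moment; what a row does not reach only later rows make up. A row lasts 1/10 s, in which the tool goes at most 50 mm and 8.59 degrees, less where a joint would pass 70% of its speed; a pose out of reach is approached as far as the arm can. A call with a gripper value outside its range is refused whole. The fingers move at their own pace and stop on an object; "force" is the grip in N (left out, the last holds). Time passes only in rows, so rows that repeat a pose let the fingers close. It gives the time, the measured TCP pose, the force, the opening and the grip force at its end, in the units of the state.
- bot.read_state(): the state, without advancing time (a new reading comes with each control period).
- bot.read_camera(name): name is "scene" or "side" or "wrist"; returns (picture, depth): 400x640x3 uint8, red, green, blue; 400x640 float32, m along the optical axis (not along the pixel's ray), 0 where there is no reading.
- bot.calibration(name): a dict with "mtx" (3x3 intrinsics, pixels), "origin" and "orientation" of the camera in the world; the wrist camera has in their place "T_tool_cam" (4x4, takes a point from camera to tool coordinates, whose origin is the TCP and whose axes are the flange's). Camera axes: x right, y up, looking along -z (the intrinsics and any distortion apply to the point x, -y, -z); pixel columns grow to the right and rows downward; lengths in m; the calibration is good to about 2 mm. A picture is of the moment at which its call begins: read the wrist's pose just before it. calibration takes no time and is no camera call.
- bot.finish_job(): hands the job in; it is judged then, once.
The state is a dict: "time": time; "q": joint angles; "joint_vel": joint speeds; "joint_torque": joint torques, N m; "tool_pos": TCP position; "tcp_rot": TCP orientation; "wrist_force": force on the tool from outside, world axes, zero at the start; "torque": the same for the moment, N m; "width": opening from 0.0 (shut) to 1.0 (fully open); "grip_force": force on a finger pad.
Only numpy, scipy, OpenCV 4.12 (cv2) and the standard library are available. Lean on these libraries where they do the work, as an engineer would, in place of code of your own. Each camera call takes 0.05 s, during which the arm holds its last target. There are 200 camera calls.

### The job

Clear the two lumps of scrap glass off the roof of the small annealing kiln into the red scrap tray. Then take the temperature probe out of its wooden stand by its handle and lower its steel stem straight down through the white ceramic port in the kiln roof, never letting the probe touch the kiln, until the red band on the stem is level with the top of the port. Finish while still holding the probe there in the gripper, upright, still and centred in the port; leave the loose tape roll, paddle and glass goblet where they are.

Things in the scene. Friction and masses are not known exactly. Their poses are not given: they have to be found in the camera images.
- kiln: Small benchtop annealing kiln, green box with a flat aluminium roof, fixed: 220 (x) by 240 (y) mm, roof surface 150 mm above its origin, which is the centre of its underside on the table; z up. Hollow inside, its inner floor is 40 mm above the table. A round white ceramic collar (the port, 52 mm across, standing 12 mm above the roof) is in the middle of the roof.
- port (a point): Centre of the port's mouth, at the top rim of the white collar, 162 mm above the table. The bore is round, vertical, 26 mm wide and 40 mm deep, then opens into the empty kiln chamber. Same axes as the kiln, z up.
- probe: The temperature probe, loose: straight steel stem 10 mm across and 100 mm long below a round black handle (26 mm across, 60 mm long, yellow ring near its top), about 0.12 kg. Origin at the stem's tip, z runs up along the stem to the handle. It starts upright in its stand.
- probe_grip (a point): Centre of the probe's black handle, 130 mm above the stem's tip on the probe's axis: the place to grip, from above, any yaw.
- probe_band (a point): Centre of the 10 mm high red band on the stem, 65 mm above the tip and 65 mm below the centre of the handle.
- probe_tip (a point): Lower end of the probe's stem.
- stand: Wooden bridge-shaped probe stand, fixed, base 100 by 100 mm, top plate 70 by 90 mm with its upper face 115 mm above the table and a 17 mm hole in the middle. The stem hangs through the hole and the handle rests on the plate; lift the probe straight up by at least 105 mm to free it. Origin at the centre of its underside.
- tray: Red open scrap tray, fixed: 180 (x) by 140 (y) mm outside, 70 mm high, walls and floor 4 mm. Origin at the centre of its underside; z up.
- amber_mid (a point): Centre of the amber glass lump, a stubby round nine-sided piece 36 mm across and 36 mm high, standing on the kiln roof beside the port, loose, about 80 g. Centre is 18 mm above the roof.
- green_mid (a point): Centre of the green glass lump, the same size and weight as the amber one, standing on the kiln roof on the port's other side. Centre is 18 mm above the roof.
- tape: Bystander: roll of brown tape lying flat on the table beyond the kiln, 90 mm across, 25 mm high, loose. Origin at the centre of its underside.
- paddle: Bystander: flat paddle with a wooden handle, 200 mm long, lying on the table beyond the kiln, loose.
- goblet: Bystander: glass goblet, 56 mm across, 110 mm high, standing beyond the kiln, loose. Origin at the centre of its foot.

How it is judged:
On the way, in this order (a step that is already met when the one before it is completed fails the run):
1. both glass lumps lie in the scrap tray (x of amber_mid in the frame of tray between -0.088 and 0.088 m and y of amber_mid in the frame of tray between -0.068 and 0.068 m and z of amber_mid in the frame of tray between 0 and 0.06 m and x of green_mid in the frame of tray between -0.088 and 0.088 m and y of green_mid in the frame of tray between -0.068 and 0.068 m and z of green_mid in the frame of tray between 0 and 0.06 m), for 0.2 s.
2. the probe's stem is through the bore of the port (z of probe_tip in the frame of port below -0.045 m and horizontal distance between probe_tip and port below 0.009 m and horizontal distance between probe_band and port below 0.012 m), for 0.2 s.
At the end, for the whole second after the job is handed in: Both lumps are inside the tray; the probe is gripped by the fingers and touches no part of the kiln, its red band within 8 mm of the height of the port's rim, the stem within 5 mm of the port's axis at the band and 6 mm at the tip, within 0.12 rad of upright and still (under 20 mm/s) (all of step 1 and z of probe_band in the frame of port between -0.008 and 0.008 m and horizontal distance between probe_band and port below 0.005 m and horizontal distance between probe_tip and port below 0.006 m and angle between probe's own z axis and vertical below 0.12 rad and linear speed of probe below 0.02 m/s and contact force between the fingers and probe above 1 N and contact force between probe and kiln below 0.3 N); the arm keeps its last pose, push and grip.
It fails at once if the probe touches the kiln (contact force between probe and kiln above 0.3 N).
It fails at once if a bystander (tape, paddle, goblet) is shifted by more than 30 mm (distance of any of tape, paddle, goblet from where it was at the start of the episode above 0.03 m).
It also fails if it takes over 72 s, if anything falls off the work surface, if the arm or the gripper's body presses on something with over 40 N, if the wrist force passes 120 N, or if a joint passes its speed limit or range.

## Working session

There is one attempt and no reset: what is moved stays moved. The work goes in short steps, Python scripts to look and compute and a tool call to move; the robot and the scene stay as the last step left them, time stands still between calls to the robot, and variables do not carry over. Pictures are saved under pics/ and viewed, at most 10 in all, crops included, and the job is handed in when it is done.

Besides the shell and the picture viewer there is one more tool, called after "Call:" as name(argument=value, ...), one argument or row to a line, values as JSON. step_arm: Moves the arm, as the interface text tells. Its arguments: {"type":"object","properties":{"motion":{"type":"array","items":{"type":"array","items":{"type":"number"}}},"force":{"type":"number"}},"required":["motion"]}

```bash
mkdir -p pics; cat > h.py <<'E'
import numpy as np, cv2
from scipy.spatial.transform import Rotation as R
from workcell import bot
def shot(n):
    s=bot.read_state(); p,d=bot.read_camera(n); np.savez(f'{n}.npz',p=p,d=d,tp=s['tool_pos'],tr=s['tcp_rot']); return p
def world(n,u,v,d=None):
    z=np.load(f'{n}.npz'); c=bot.calibration(n); K=np.array(c['mtx']); u=np.atleast_1d(u); v=np.atleast_1d(v)
    if d is None: d=z['d'][v.astype(int),u.astype(int)]
    P=np.c_[(u-K[0,2])/K[0,0]*d,-(v-K[1,2])/K[1,1]*d,-d*np.ones(len(u))]
    if n=='wrist':
        T=np.array(c['T_tool_cam']); P=P@T[:3,:3].T+T[:3,3]
        return P@R.from_rotvec(z['tr']).as_matrix().T+z['tp']
    o=np.array(c['orientation']); M=R.from_rotvec(o).as_matrix() if o.shape==(3,) else o
    return P@M.T+np.array(c['origin'])
E
python3 - <<'E'
from h import *
for n in ('scene','side'):
    p=shot(n); cv2.imwrite(f'pics/{n}1.png',p[:,:,::-1]); print(n,bot.calibration(n))
print(bot.read_state()); print(bot.calibration('wrist'))
E
```

```text
scene {'mtx': array([[413.13036827,   0.        , 321.78727738],
       [  0.        , 413.13036827, 198.82774668],
       [  0.        ,   0.        ,   1.        ]]), 'origin': array([ 1.34669841, -0.19578927,  0.81923788]), 'orientation': array([0.70240991, 0.5497521 , 1.22055599])}
side {'mtx': array([[429.02051289,   0.        , 317.82504283],
       [  0.        , 429.02051289, 198.47819697],
       [  0.        ,   0.        ,   1.        ]]), 'origin': array([ 0.19527874, -0.47852945,  0.87481985]), 'orientation': array([ 0.67380334, -0.25293554, -0.71825269])}
{'time': 0.1, 'q': array([ 1.13811133e+00,  2.64701552e-01,  1.60522149e+00, -1.06766905e-06,
        1.27369870e+00, -3.68955289e-02]), 'joint_vel': array([ 0.00050087, -0.00259708, -0.00310412, -0.00061796,  0.00054612,
        0.00074735]), 'joint_torque': array([ 3.47515806e-04, -5.16707289e+01, -3.68588519e+01, -4.09121492e-05,
        6.23050568e-03,  3.19389528e-06]), 'tool_pos': array([0.25996352, 0.62222658, 0.23007913]), 'tcp_rot': array([-0.61756129, -3.07981385,  0.00309975]), 'wrist_force': array([-0.38057852, -0.49088631, -0.65056635]), 'torque': array([0.00421814, 0.02137916, 0.04281341]), 'grip_force': 0.0, 'width': 1.005004222928433}
{'mtx': array([[322.8518919 ,   0.        , 318.41919515],
       [  0.        , 322.8518919 , 193.34840876],
       [  0.        ,   0.        ,   1.        ]]), 'T_tool_cam': array([[-8.46577045e-04,  9.57758120e-01,  2.87573760e-01,
         7.23532456e-02],
       [ 9.99999512e-01,  6.64160161e-04,  7.31888210e-04,
        -2.00870775e-04],
       [ 5.09976842e-04,  2.87574239e-01, -9.57758214e-01,
        -1.41718286e-01],
       [ 0.00000000e+00,  0.00000000e+00,  0.00000000e+00,
         1.00000000e+00]])}
```

View pics/scene1.png

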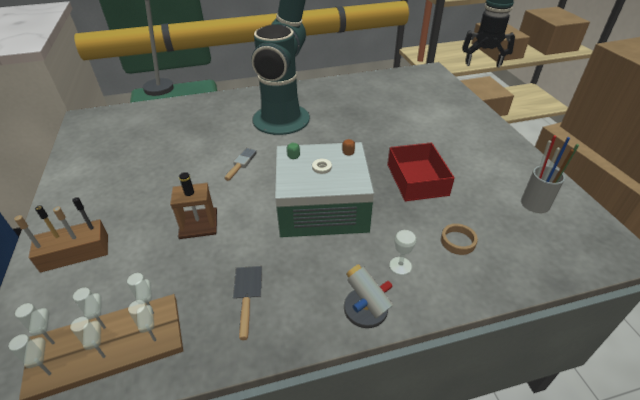

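View pics/side1.png

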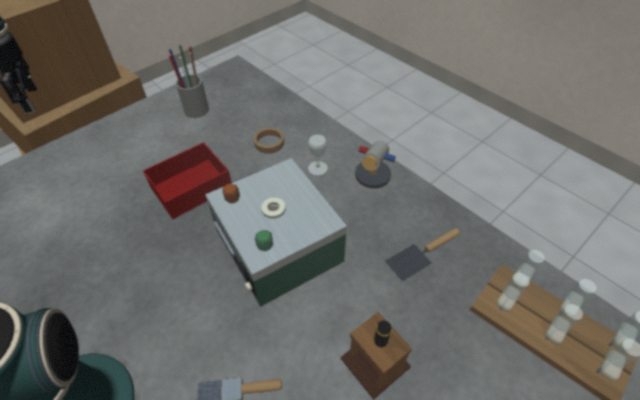

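The scene view shows the port at (322,166), green lump at (293,151), amber lump at (348,147), tray around (420,170) and probe handle at (186,184). In the side view, the port is at (273,207), green at (263,240), amber at (231,192), the tray's centre at about (188,180) and the handle top at (383,325).

```bash
cat >> h.py <<'E'
def plane(n,u,v,h):
    a=world(n,u,v,1.0); b=world(n,u,v,2.0); t=(h-a[:,2])/(b[:,2]-a[:,2]); return a+t[:,None]*(b-a)
E
python3 - <<'E'
from h import *
np.set_printoptions(precision=4,suppress=True)
z=dict(scene=dict(port=(322,166),green=(293,147),amber=(348,143),handle=(186,177)),side=dict(port=(273.5,207),green=(263,236),amber=(231,189),handle=(383.5,325)))
H=dict(port=.162,green=.186,amber=.186,handle=.175)
for n in z:
  for k,(u,v) in z[n].items(): print(n,k,plane(n,[u],[v],H[k])[0],world(n,[u],[v])[0])
# tray rim corners
print('tray scene',plane('scene',[389,431,452,403],[154,145,187,198],[.07,.07,.05,.0])) 
vv,uu=np.mgrid[0:400,0:640]
for n in ('scene','side'):
  P=world(n,uu.ravel(),vv.ravel()); p=np.load(n+'.npz')['p'].reshape(-1,3).astype(int); hsv=cv2.cvtColor(p.astype(np.uint8)[None],cv2.COLOR_RGB2HSV)[0].astype(int)
  d=np.load(n+'.npz')['d'].ravel(); ok=(d>0)&(P[:,0]<1.1)&(P[:,0]>.2)&(abs(P[:,1])<.6)
  red=ok&((hsv[:,0]<6)|(hsv[:,0]>174))&(hsv[:,1]>150)&(P[:,2]<.09)&(P[:,2]>-.01)&(P[:,1]>.0)
  top=red&(P[:,2]>.06)
  for nm,m in (('tray',red),('rim',top),('roof',ok&(abs(P[:,2]-.15)<.006)),('lumps',ok&(P[:,2]>.17)&(P[:,2]<.195)&(hsv[:,1]>90)),('hi',ok&(P[:,2]>.12)&(P[:,1]<-.1))):
    if m.sum()>5:
      q=P[m]; print(n,nm,m.sum(),np.percentile(q,[1,50,99],axis=0).round(4).tolist(),cv2.minAreaRect(q[:,:2].astype(np.float32)))
E
```

```text
scene port [0.5249 0.0212 0.162 ] [0.5021 0.0272 0.1438]
scene green [ 0.4547 -0.039   0.186 ] [ 0.459  -0.0398  0.1891]
scene amber [0.4772 0.1065 0.186 ] [0.4756 0.1071 0.1848]
scene handle [ 0.4914 -0.3184  0.175 ] [ 0.4907 -0.3185  0.1744]
side port [0.5148 0.018  0.162 ] [0.5237 0.0317 0.1424]
side green [ 0.4428 -0.0419  0.186 ] [ 0.4432 -0.0412  0.185 ]
side amber [0.4688 0.103  0.186 ] [0.4692 0.1037 0.1851]
side handle [ 0.4823 -0.3227  0.175 ] [ 0.4834 -0.3222  0.1723]
tray scene [[0.4084 0.2641 0.07  ]
 [0.4002 0.4083 0.07  ]
 [0.5804 0.3884 0.05  ]
 [0.5361 0.2639 0.    ]]
scene tray 2842 [[0.3748, 0.0702, 0.0014], [0.4627, 0.3457, 0.032], [0.8652, 0.413, 0.077]] ((0.6388983726501465, 0.26332971453666687), (0.18521393835544586, 0.5902103185653687), 65.68705749511719)
scene rim 486 [[0.3751, 0.0631, 0.0601], [0.5357, 0.3169, 0.0674], [0.8709, 0.413, 0.0792]] ((0.6390690803527832, 0.26257067918777466), (0.18383340537548065, 0.5893155336380005), 65.67337036132812)
scene roof 5098 [[0.4043, -0.5406, 0.1442], [0.5527, 0.0004, 0.1499], [0.8395, 0.1492, 0.1535]] ((0.575042784214
[... 799 characters left out ...]
1547546387, 0.2625400424003601), (0.1851472407579422, 0.5758043527603149), 66.24952697753906)
side roof 8737 [[0.3946, -0.5339, 0.1443], [0.5213, -0.0036, 0.1497], [0.834, 0.1466, 0.1533]] ((0.5720537900924683, 0.0014194846153259277), (0.39377808570861816, 1.1532535552978516), 9.168970108032227)
side lumps 310 [[0.4306, -0.337, 0.1702], [0.4608, 0.0929, 0.1847], [0.4829, 0.1219, 0.188]] ((0.4572255611419678, -0.10755133628845215), (0.053599920123815536, 0.46131694316864014), 0.8192147612571716)
side hi 2117 [[0.4679, -0.5451, 0.1206], [0.7517, -0.4291, 0.1441], [0.8447, -0.1009, 0.176]] ((0.6349791288375854, -0.35061049461364746), (0.24414080381393433, 0.5497008562088013), 37.01908874511719)
```

Call:
step_arm(
  motion=[
    [8.5,-22,-23,-9,-12],
    [8.5,-44.1,-45.9,-9,-23],
    [8.5,-44.1,-45.9,-9,-23],
    [8.5,-44.1,-45.9,-9,-23],
    [8.5,-44.1,-45.9,-9,-23],
    [8.5,-44.1,-45.9,-9,-23],
    [8.5,-44.1,-45.9,-9,-23],
    [8.5,-44.1,-45.9,-9,-23],
    [8.5,-44.1,-45.9,-9,-23],
    [8.5,-44.1,-45.9,-9,-23],
    [8.5,-44.1,-45.9,-9,-23],
    [8.5,-44.1,-45.9,-9,-23],
    [8.5,-44.1,-45.9,-9,-23],
    [8.5,-44.1,-45.9,-9,-23],
    [8.5,-44.1,-45.9,-9,-23],
    [8.5,-44.1,-45.9,-9,-23],
    [8.5,-44.1,-45.9,-9,-23],
    [8.5,-44.1,-45.9,-9,-23],
    [8.5,-44.1,-45.9,-9,-23],
  ],
)

```text
time: 2.0
tool_pos: [0.4899, 0.0302, 0.3212]
tcp_rot: [0.012, -3.141, -0.0]
wrist_force: [0.2, 0.5, 0.6]
width: 0.994
grip_force: 0.0
```

```bash
cat >> h.py <<'E'
def delta(x,y,z,yaw=None):
    "tool-frame shift in cm to world TCP target; twist deg to bring tool x to world yaw(deg)"
    s=bot.read_state(); M=R.from_rotvec(s['tcp_rot']).as_matrix()
    d=M.T@(np.array([x,y,z])-s['tool_pos'])*100; cy=np.degrees(np.arctan2(M[1,0],M[0,0]))
    return d.round(2), None if yaw is None else round(-((yaw-cy+180)%360-180),2)
E
python3 - <<'E'
from h import *
p=shot('wrist'); cv2.imwrite('pics/w1.png',p[:,:,::-1]); s=bot.read_state(); print(s['tool_pos'],R.from_rotvec(s['tcp_rot']).as_matrix().round(3),s['q'])
E
```

```text
[0.48998561 0.03007016 0.3212663 ] [[-1.    -0.007  0.   ]
 [-0.007  1.     0.   ]
 [-0.     0.    -1.   ]] [ 1.05244412e-02 -1.34579142e-01  1.86289908e+00  3.42570610e-05
  1.41326836e+00 -1.56738913e+00]
```

View pics/w1.png

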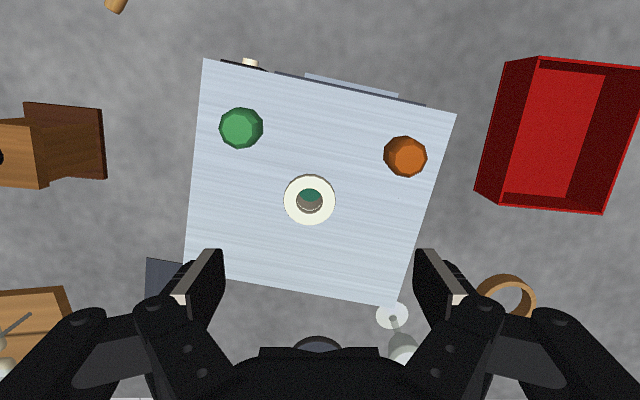

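The wrist view shows the green lump at (241,127), amber at (405,156), port mouth at (309,200) and the tray at the upper right, with the lumps on the base side of the port.

```bash
cat >> h.py <<'E'
def cloud(n):
    vv,uu=np.mgrid[0:400,0:640]; P=world(n,uu.ravel(),vv.ravel()).reshape(400,640,3)
    return P, cv2.cvtColor(np.load(n+'.npz')['p'],cv2.COLOR_RGB2HSV).astype(int)
E
python3 - <<'E'
from h import *
np.set_printoptions(precision=4,suppress=True)
P,hsv=cloud('wrist'); p=np.load('wrist.npz')['p'].astype(int)
vv,uu=np.mgrid[0:400,0:640]
def near(u,v,r): return (abs(uu-u)<r)&(abs(vv-v)<r)
for n,u,v in (('green',241,127),('amber',405,156)):
    q=P[near(u,v,28)&(P[:,:,2]>.178)]; print(n,len(q),np.median(q[:,2]),cv2.minEnclosingCircle(q[:,:2].astype(np.float32)),q.mean(0))
m=near(309,200,30)&(hsv[:,:,1]<50)&(hsv[:,:,2]>200)&(P[:,:,2]>.156); q=P[m]; print('port',len(q),np.median(q[:,2]),cv2.minEnclosingCircle(q[:,:2].astype(np.float32)),np.percentile(q,[1,99],axis=0))
cs=P[(uu<455)&(uu>185)&(vv<310)&(abs(P[:,:,2]-.15)<.008)]; print('roof',np.median(cs[:,2]),cv2.minAreaRect(cs[:,:2].astype(np.float32)))
m=(p[:,:,0]>80)&(p[:,:,1]<60)&(uu>470)&(vv<220)&(P[:,:,2]<.09); q=P[m]; print('tray',cv2.minAreaRect(q[q[:,2]>.062][:,:2].astype(np.float32)),np.percentile(q,[1,99],axis=0))
q=P[m&(P[:,:,2]<.01)];print('trayfloor',cv2.minAreaRect(q[:,:2].astype(np.float32)), q.mean(0))
E
```

```text
green 1289 0.18456133884806705 ((0.43461522459983826, -0.013241713866591454), 0.04587515443563461) [ 0.4436 -0.038   0.1866]
amber 1196 0.18448442673940674 ((0.44920021295547485, 0.07542085647583008), 0.0561823733150959) [0.4676 0.1061 0.1866]
port 1429 0.1611167554082695 ((0.47878196835517883, 0.021771365776658058), 0.061880845576524734) [[ 0.4916 -0.0034  0.1593]
 [ 0.5396  0.0441  0.1628]]
roof 0.14916895805714378 ((0.5165143609046936, 0.02040436863899231), (0.2411724179983139, 0.22105957567691803), 78.56890869140625)
tray ((0.46663594245910645, 0.3379177749156952), (0.14160628616809845, 0.1794774830341339), 84.52250671386719) [[0.3757 0.2635 0.001 ]
 [0.5581 0.4082 0.07  ]]
trayfloor ((0.460229754447937, 0.3373049199581146), (0.1388918161392212, 0.19172188639640808), 84.83448791503906) [0.4642 0.3573 0.003 ]
```

Call:
step_arm(
  motion=[
    [8.5,4.6,-6.9,5,0],
    [8.5,4.6,-6.9,9,0],
    [8.5,4.6,-6.9,12,0],
    [8.5,4.6,-6.9,15,0],
    [8.5,4.6,-6.9,17,0],
    [8.5,4.6,-6.9,17,0],
    [3,4.6,-6.9,17,0],
    [3,4.6,-6.9,17,0],
    [3,4.6,-6.9,17,0],
    [3,4.6,-6.9,17,0],
    [3,4.6,-6.9,17,0],
    [3,4.6,-6.9,17,0],
    [3,4.6,-6.9,17,0],
    [3,4.6,-6.9,17,0],
  ],
  force=40,
)

```text
time: 3.45
tool_pos: [0.4461, -0.0401, 0.1532]
tcp_rot: [-0.009, 3.138, -0.001]
wrist_force: [-0.5, -0.0, 6.4]
width: 0.407
grip_force: 40.5
```

Call:
step_arm(
  motion=[
    [3,0,0,-3,0],
    [3,0,0,-7,0],
    [3,0,0,-11,0],
    [3,0.4,4,-13,0],
    [3,1.4,8,-13,0],
    [3,1.4,12,-13,0],
    [3,1.4,16,-13,0],
    [3,1.4,20,-13,0],
    [3,1.4,24,-13,0],
    [3,1.4,28,-13,0],
    [3,1.4,32,-13,0],
    [3,1.4,35,-11,0],
    [3,1.4,37,-8,0],
    [3,1.4,37.8,-4,0],
    [3,1.4,37.8,0,0],
    [3,1.4,37.8,4,0],
    [3,1.4,37.8,8,0],
    [3,1.4,37.8,11,0],
    [3,1.4,37.8,13,0],
    [3,1.4,37.8,13,0],
  ],
)

```text
time: 5.45
tool_pos: [0.4255, 0.3359, 0.0177]
tcp_rot: [0.009, -3.135, 0.007]
wrist_force: [-0.7, -0.0, -0.6]
width: 0.407
grip_force: 40.3
```

Call:
step_arm(
  motion=[
    [6,0,0,0,0],
    [6,0,0,0,0],
    [6,0,0,0,0],
    [6,0,0,0,0],
    [6,0,0,-4,0],
    [6,0,0,-8,0],
    [6,0,0,-12,0],
    [6,0,0,-16,0],
    [8.5,0,0,-20,0],
    [8.5,0,-4,-24,0],
    [8.5,0,-8,-27,0],
    [8.5,0,-12,-27,0],
    [8.5,0,-15,-27,0],
    [8.5,0,-15,-27,0],
    [8.5,0,-15,-27,0],
  ],
)

```text
time: 6.95
tool_pos: [0.4294, 0.1876, 0.292]
tcp_rot: [-0.006, 3.14, 0.002]
wrist_force: [0.2, 0.7, -0.1]
width: 0.994
grip_force: 0.0
```

```bash
python3 - <<'E'
from h import *
np.set_printoptions(precision=4,suppress=True)
p=shot('wrist'); cv2.imwrite('pics/w2.png',p[:,:,::-1])
P,hsv=cloud('wrist'); vv,uu=np.mgrid[0:400,0:640]
for n,lo,hi in (('green',50,85),('amber',6,16)):
    m=(hsv[:,:,0]>lo)&(hsv[:,:,0]<hi)&(hsv[:,:,1]>130)&(hsv[:,:,2]>60); q=P[m]; print(n,len(q),np.percentile(q,[2,50,98],axis=0).tolist())
print(delta(.468,.106,.151,180))
E
```

```text
green 139 [[0.38494657298702323, -0.06875943406364234, 0.010979850162319626], [0.41354315800130637, 0.13429369906487557, 0.03695784449024436], [0.5351558015503877, 0.3436584650122782, 0.11785349192344238]]
amber 1926 [[0.409361003866457, 0.09262892243434707, 0.003203437820509497], [0.4661129195560851, 0.11491792764880522, 0.18134746350589495], [0.7660773732721113, 0.3505496035616552, 0.18618440601661398]]
(array([-3.82, -8.26, 14.07]), np.float64(0.29))
```

View pics/w2.png

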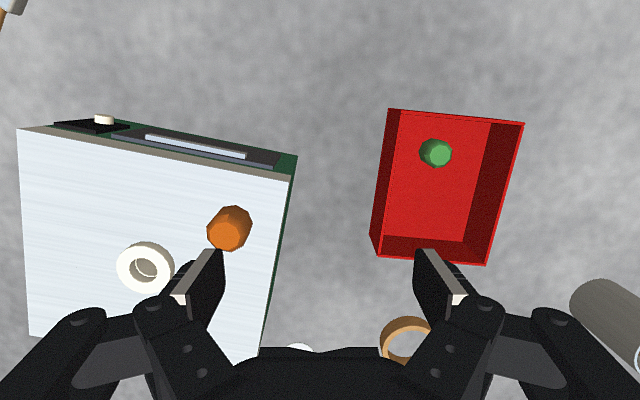

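The green lump lies in the tray at (436,153). Amber is still on the roof at (230,229). Next I grasp it.

Call:
step_arm(
  motion=[
    [8.5,-3.8,-4,0,0],
    [8.5,-3.8,-8.3,3,0],
    [8.5,-3.8,-8.3,6,0],
    [8.5,-3.8,-8.3,9,0],
    [8.5,-3.8,-8.3,12,0],
    [8.5,-3.8,-8.3,13.9,0],
    [8.5,-3.8,-8.3,13.9,0],
    [3,-3.8,-8.3,13.9,0],
    [3,-3.8,-8.3,13.9,0],
    [3,-3.8,-8.3,13.9,0],
    [3,-3.8,-8.3,13.9,0],
    [3,-3.8,-8.3,13.9,0],
    [3,-3.8,-8.3,13.9,0],
    [3,-3.8,-8.3,13.9,0],
  ],
)

```text
time: 8.4
tool_pos: [0.4691, 0.1056, 0.1541]
tcp_rot: [-0.008, 3.138, 0.002]
wrist_force: [-0.9, 1.8, 5.9]
width: 0.404
grip_force: 40.4
```

Call:
step_arm(
  motion=[
    [3,0,0,-3,0],
    [3,0,0,-7,0],
    [3,0,0,-10,0],
    [3,-1,4,-11,0],
    [3,-3,8,-11,0],
    [3,-4,12,-11,0],
    [3,-4,16,-11,0],
    [3,-4,20,-10,0],
    [3,-4,22.5,-7,0],
    [3,-4,23.2,-3,0],
    [3,-4,23.2,1,0],
    [3,-4,23.2,5,0],
    [3,-4,23.2,9,0],
    [3,-4,23.2,12,0],
    [3,-4,23.2,13,0],
    [3,-4,23.2,13,0],
  ],
)

```text
time: 10.0
tool_pos: [0.505, 0.3363, 0.0204]
tcp_rot: [0.009, -3.138, 0.004]
wrist_force: [-0.2, 0.3, -0.5]
width: 0.406
grip_force: 40.2
```

Call:
step_arm(
  motion=[
    [6,0,0,0,0],
    [6,0,0,0,0],
    [6,0,0,0,0],
    [6,0,0,0,0],
    [6,0,0,-4,0],
    [6,0,0,-8,0],
    [6,0,0,-12,0],
    [6,0,0,-16,0],
    [8.5,0,0,-20,0],
    [8.5,0,-4,-24,0],
    [8.5,0,-8,-28,0],
    [8.5,0,-12,-28,0],
  ],
)

```text
time: 11.2
tool_pos: [0.5091, 0.2184, 0.3086]
tcp_rot: [-0.013, 3.132, 0.006]
wrist_force: [1.7, -0.7, 0.3]
width: 0.994
grip_force: 0.0
```

```bash
python3 - <<'E'
from h import *
np.set_printoptions(precision=4,suppress=True)
p=shot('side'); P,hsv=cloud('side')
for n,lo,hi in (('green',50,85),('amber',6,16)):
    m=(hsv[:,:,0]>lo)&(hsv[:,:,0]<hi)&(hsv[:,:,1]>130)&(hsv[:,:,2]>60)&(P[:,:,1]>.25)&(P[:,:,1]<.42)&(P[:,:,0]<.57); q=P[m]; print(n,len(q),np.percentile(q,[5,50,95],axis=0).tolist())
cv2.imwrite('pics/s2.png',cv2.resize(p[120:260,110:350,::-1],None,fx=3,fy=3))
print(delta(.487,-.32,.3,180))
E
```

```text
Traceback (most recent call last):
IndexError: index -1 is out of bounds for axis 0 with size 0
```

Arm likely occludes the side view; use the wrist view instead.

```bash
python3 - <<'E'
from h import *
np.set_printoptions(precision=4,suppress=True)
p=shot('wrist'); cv2.imwrite('pics/w3.png',p[:,:,::-1])
print(delta(.487,-.32,.3,180))
E
```

```text
(array([  2.24, -53.35,   0.65]), np.float64(0.08))
```

View pics/w3.png

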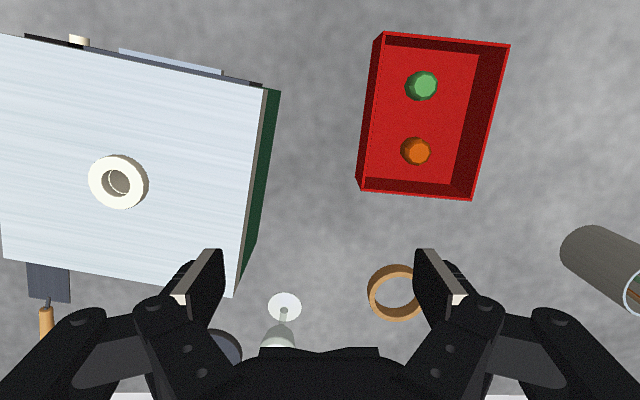

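Both lumps lie in the tray, at (422,86) and (416,151). Now to the probe.

Call:
step_arm(
  motion=[
    [8.5,0.5,-5,0,4],
    [8.5,1,-10,0,8],
    [8.5,1.5,-15,0,12],
    [8.5,2.2,-20,0,16],
    [8.5,2.2,-25,0,20],
    [8.5,2.2,-30,0,24],
    [8.5,2.2,-35,0,28],
    [8.5,2.2,-40,0,32],
    [8.5,2.2,-45,0,36],
    [8.5,2.2,-50,0,40],
    [8.5,2.2,-53.4,0,40],
    [8.5,2.2,-53.4,0,40],
    [8.5,2.2,-53.4,0,40],
    [8.5,2.2,-53.4,0,40],
  ],
)

```text
time: 12.7
tool_pos: [0.4882, -0.3153, 0.302]
tcp_rot: [-1.065, -2.955, -0.001]
wrist_force: [0.1, 0.6, 0.2]
width: 0.995
grip_force: 0.0
```

```bash
python3 - <<'E'
from h import *
np.set_printoptions(precision=4,suppress=True)
p=shot('wrist'); cv2.imwrite('pics/w4.png',p[:,:,::-1])
P,hsv=cloud('wrist'); s=bot.read_state(); print(s['tool_pos'],s['q'])
d=np.hypot(P[:,:,0]-.487,P[:,:,1]+.32); m=(d<.04)&(P[:,:,2]>.125)&(P[:,:,2]<.2); q=P[m]; print(len(q),np.percentile(q,[1,50,99],axis=0))
t=P[m&(P[:,:,2]>.170)]; print('top',len(t),t.mean(0),cv2.minEnclosingCircle(t[:,:2].astype(np.float32)))
E
```

```text
[ 0.4884 -0.3151  0.3022] [-0.6162  0.0508  1.7188  0.0005  1.3723 -1.496 ]
921 [[ 0.4679 -0.3377  0.1272]
 [ 0.4781 -0.3232  0.1738]
 [ 0.4922 -0.3133  0.1755]]
top 683 [ 0.4801 -0.3255  0.1739] ((0.4804254472255707, -0.32573992013931274), 0.01331111416220665)
```

View pics/w4.png

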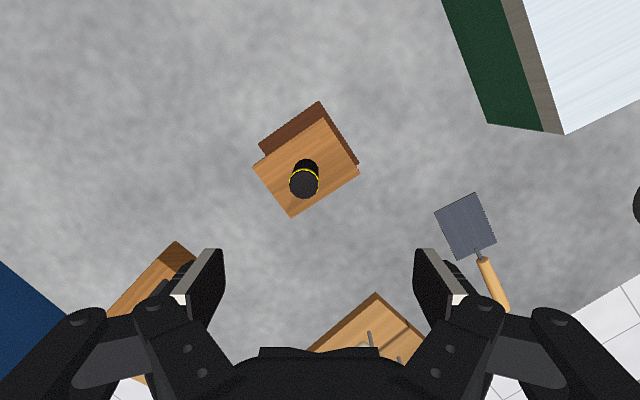

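Handle top at (304,183), giving world (0.480,-0.326).

```bash
python3 - <<'E'
from h import *
print(delta(.4803,-.3257,.124),delta(.4803,-.3257,.124,140))
E
```

```text
(array([-0.06, -1.34, 17.82]), None) (array([-0.06, -1.34, 17.82]), np.float64(0.4))
```

Call:
step_arm(
  motion=[
    [8.5,0,-1.3,2,0],
    [8.5,-0.1,-1.3,5,0],
    [8.5,-0.1,-1.3,8,0],
    [8.5,-0.1,-1.3,11,0],
    [8.5,-0.1,-1.3,14,0],
    [8.5,-0.1,-1.3,16,0],
    [8.5,-0.1,-1.3,17.8,0],
    [8.5,-0.1,-1.3,17.8,0],
    [8.5,-0.1,-1.3,17.8,0],
  ],
)

```text
time: 13.65
tool_pos: [0.4809, -0.3262, 0.1246]
tcp_rot: [-1.064, -2.956, -0.0]
wrist_force: [-0.2, -0.3, 1.0]
width: 0.994
grip_force: 0.0
```

```bash
python3 - <<'E'
from h import *
print(delta(.4803,-.3257,.124))
p=shot('wrist'); P,hsv=cloud('wrist')
d=np.hypot(P[:,:,0]-.480,P[:,:,1]+.326); t=P[(d<.018)&(P[:,:,2]>.168)&(P[:,:,2]<.182)]; print('top',len(t),t.mean(0),cv2.minEnclosingCircle(t[:,:2].astype(np.float32)))
E
```

```text
(array([ 0.08, -0.  ,  0.06]), None)
top 4451 [ 0.47873006 -0.32450444  0.17354981] ((0.4801484942436218, -0.3255883455276489), 0.013649133034050465)
```

Call:
step_arm(
  motion=[
    [5,0.1,0,0,0],
    [5,0.1,0,0,0],
    [5,0.1,0,0,0],
    [1.5,0.1,0,0,0],
    [1.5,0.1,0,0,0],
    [1.5,0.1,0,0,0],
    [1.5,0.1,0,0,0],
    [1.5,0.1,0,0,0],
    [1.5,0.1,0,0,0],
    [1.5,0.1,0,0,0],
    [1.5,0.1,0,0,0],
  ],
  force=60,
)

```text
time: 14.8
tool_pos: [0.4801, -0.3268, 0.1247]
tcp_rot: [1.066, 2.955, -0.001]
wrist_force: [-1.0, 0.2, 4.9]
width: 0.295
grip_force: 58.8
```

Call:
step_arm(
  motion=[
    [1.5,0,0,-1,0],
    [1.5,0,0,-2.5,0],
    [1.5,0,0,-4.5,0],
    [1.5,0,0,-7,0],
    [1.5,0,0,-9.5,0],
    [1.5,0,0,-12,0],
    [1.5,0,0,-14.5,0],
    [1.5,0,0,-17,0],
    [1.5,0,0,-19,0],
    [1.5,0,0,-20,0],
    [1.5,0,0,-20.5,0],
    [1.5,0,0,-20.5,0],
    [1.5,0,0,-20.5,0],
  ],
)

```text
time: 16.1
tool_pos: [0.4793, -0.3262, 0.3279]
tcp_rot: [-1.065, -2.953, -0.001]
wrist_force: [-0.1, 0.6, -0.2]
width: 0.291
grip_force: 58.8
```

```bash
python3 - <<'E'
from h import *
print(delta(.516,.0205,.345))
for n in ('scene','side'):
    p=shot(n); 
    P,hsv=cloud(n); s=bot.read_state()['tool_pos']; print(s)
    c=(200,150) 
    m=(np.hypot(P[:,:,0]-s[0],P[:,:,1]-s[1])<.03)&(P[:,:,2]>.19)&(P[:,:,2]<.31); vv,uu=np.nonzero(m); print(n,len(vv),uu.min(),uu.max(),vv.min(),vv.max())
    a,b=int(np.median(uu)),int(np.median(vv)); cv2.imwrite(f'pics/{n}3.png',cv2.resize(p[max(0,b-60):b+60,max(a-80,0):a+80,::-1],None,fx=5,fy=5,interpolation=cv2.INTER_CUBIC)); print(a,b)
E
```

```text
(array([19.32, 29.03, -1.67]), None)
[ 0.47928011 -0.32618528  0.32769376]
scene 144 168 180 129 160
174 144
[ 0.47927794 -0.32618327  0.32762413]
side 152 383 394 292 318
388 305
```

Call:
step_arm(
  motion=[
    [1.5,1,1.5,0,0],
    [1.5,2.6,4,0,0],
    [1.5,4.6,7,0,0],
    [1.5,6.6,10,0,0],
    [1.5,8.6,13,0,0],
    [1.5,10.6,16,0,0],
    [1.5,12.6,19,0,0],
    [1.5,14.6,22,0,0],
    [1.5,16.6,25,0,0],
    [1.5,18,27,0,0],
    [1.5,18.9,28.4,0,0],
    [1.5,19.3,29,0,0],
    [1.5,19.3,29,1,0],
    [1.5,19.3,29,2,0],
    [1.5,19.3,29,2.5,0],
    [1.5,19.3,29,2.5,0],
    [1.5,19.3,29,2.5,0],
  ],
)

```text
time: 17.9
tool_pos: [0.5163, 0.0191, 0.3039]
tcp_rot: [-1.068, -2.954, 0.001]
wrist_force: [0.8, -0.1, -1.2]
width: 0.29
grip_force: 59.0
```

```bash
python3 - <<'E'
from h import *
s=bot.read_state(); print(s['tool_pos'],s['wrist_force'])
p=shot('scene')[110:200,262:382,::-1]; q=shot('side')[115:235,193:353,::-1]
p=cv2.resize(p,(640,480),interpolation=cv2.INTER_CUBIC); q=cv2.resize(q,(640,480),interpolation=cv2.INTER_CUBIC)
cv2.imwrite('pics/sc4.png',p); cv2.imwrite('pics/si4.png',q)
E
```

```text
[0.51626556 0.01914847 0.30385569] [ 0.75725745 -0.11780382 -1.20683674]
```

View pics/sc4.png

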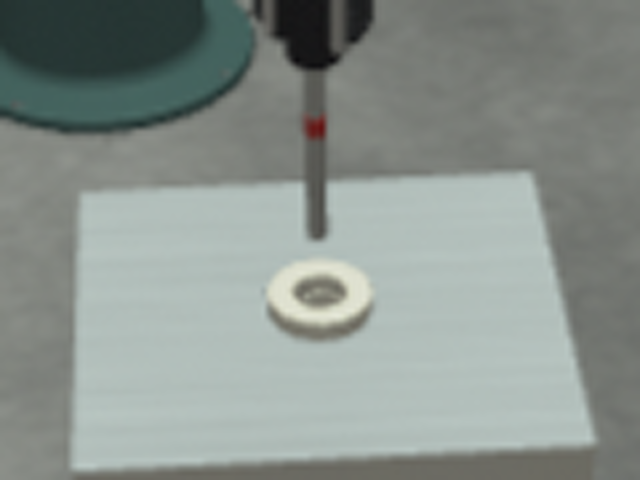

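View pics/si4.png

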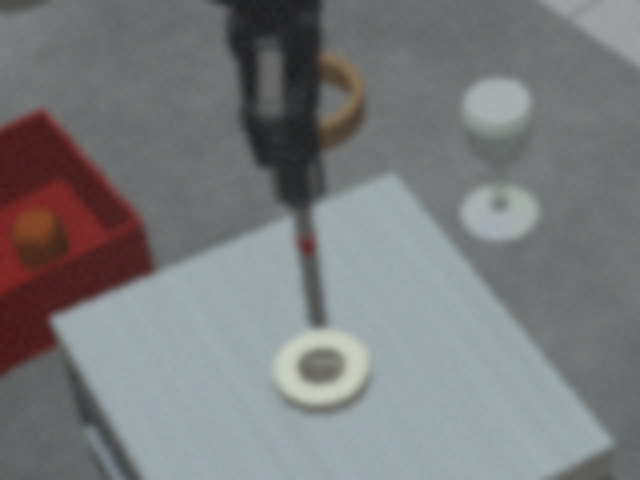

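Scene crop: port mouth centre at (320,292), stem tip (317,238), band (316,128). Side crop: port (322,366), tip (318,325), band (306,244).

```bash
cat >> h.py <<'E'
def px(n,crop):
    c=np.array(crop,float)
    return ((c+.5)/5.3333-.5+[262,110]) if n=='scene' else ((c+.5)/4-.5+[193,115])
def rel(pts,hs):
    # pts: {cam:{port,band,tip}}
    for k in ('tip','band'):
        e=[]
        A=[];B=[]
        for n in pts:
            po=px(n,pts[n]['port']); t=px(n,pts[n][k]); p0=plane(n,[po[0]],[po[1]],.162)[0]
            w=plane(n,[t[0]],[t[1]],hs[k])[0]; e.append((w-p0)[:2]*1000)
            w2=plane(n,[t[0]],[t[1]],hs[k]+.01)[0]; d=(w2-w)/np.linalg.norm(w2-w); M=np.eye(3)-np.outer(d,d); A.append(M); B.append(M@(w-p0))
        x=np.linalg.solve(sum(A),sum(B)); print(k,'percam mm',np.round(e,1).tolist(),'triang',(x*1000).round(1), 'resid',[(np.linalg.norm(a@x-b)*1000).round(1) for a,b in zip(A,B)])
E
python3 - <<'E'
from h import *
z=bot.read_state()['tool_pos'][2]; print(z)
rel(dict(scene=dict(port=(320,292),tip=(317,237),band=(316,128)),side=dict(port=(322,366),tip=(318,323),band=(306,244))),dict(tip=z-.1097,band=z-.0447))
P,h=cloud('side'); 
E
```

```text
0.30461492996274053
tip percam mm [[-0.5, -1.0], [2.0, 1.1]] triang [ 1.2 -0.9 34.6] resid [np.float64(0.7), np.float64(0.7)]
band percam mm [[4.6, -2.1], [-0.9, -2.5]] triang [ 0.4 -0.8 95.3] resid [np.float64(0.3), np.float64(0.3)]
```

Call:
step_arm(
  motion=[
    [1.5,0.12,0.03,0,0],
    [1.5,0.12,0.03,0,0],
    [1.5,0.12,0.03,0.5,0],
    [1.5,0.12,0.03,1,0],
    [1.5,0.12,0.03,1.5,0],
    [1.5,0.12,0.03,2,0],
    [1.5,0.12,0.03,2.3,0],
    [1.5,0.12,0.03,2.5,0],
    [1.5,0.12,0.03,2.5,0],
    [1.5,0.12,0.03,2.5,0],
  ],
)

```text
time: 19.0
tool_pos: [0.5158, 0.0208, 0.2794]
tcp_rot: [1.066, 2.955, 0.0]
wrist_force: [-0.2, 0.2, -1.0]
width: 0.289
grip_force: 59.0
```

```bash
python3 - <<'E'
from h import *
s=bot.read_state(); print(s['tool_pos'],s['wrist_force'])
p=shot('scene')[110:200,262:382,::-1]; q=shot('side')[115:235,193:353,::-1]
p=cv2.resize(p,(640,480),interpolation=cv2.INTER_CUBIC)[100:360,200:440]; q=cv2.resize(q,(640,480),interpolation=cv2.INTER_CUBIC)[180:440,200:440]
cv2.imwrite('pics/c5.png',cv2.resize(np.hstack([p,q]),None,fx=1.6,fy=1.6,interpolation=cv2.INTER_CUBIC))
print(bot.read_state()['tool_pos'])
E
```

```text
[0.51580653 0.02083259 0.27939128] [-0.17451793  0.22252777 -0.96180757]
[0.51591501 0.02081259 0.27959476]
```

View pics/c5.png

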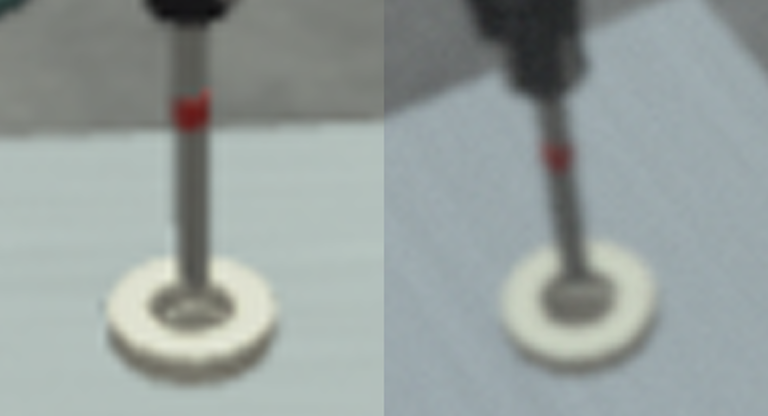

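Scene half: bore at (192,306), tip (193,284), band (192,112). Side half: bore at (577,297), tip (570,276), band (557,158). The tip is just above the mouth.

```bash
python3 - <<'E'
from h import *
f=lambda u,v:(200+u/1.6,100+v/1.6); g=lambda u,v:(200+(u-384)/1.6,180+v/1.6)
z=bot.read_state()['tool_pos'][2]
rel(dict(scene=dict(port=f(192,306),tip=f(193,284),band=f(192,112)),side=dict(port=g(577,297),tip=g(570,276),band=g(557,158))),dict(tip=z-.1097,band=z-.0447))
E
```

```text
tip percam mm [[-0.5, 0.5], [0.5, 3.2]] triang [-0.1  1.2  8.9] resid [np.float64(1.0), np.float64(1.0)]
band percam mm [[2.8, 0.0], [-1.7, -2.6]] triang [-0.3  0.3 70.2] resid [np.float64(0.7), np.float64(0.7)]
```

Call:
step_arm(
  motion=[
    [1.5,-0.03,-0.03,0.3,0],
    [1.5,-0.03,-0.03,0.7,0],
    [1.5,-0.03,-0.03,1.2,0],
    [1.5,-0.03,-0.03,1.7,0],
    [1.5,-0.03,-0.03,2.2,0],
    [1.5,-0.03,-0.03,2.7,0],
    [1.5,-0.03,-0.03,3.2,0],
    [1.5,-0.03,-0.03,3.7,0],
    [1.5,-0.03,-0.03,4.2,0],
    [1.5,-0.03,-0.03,4.7,0],
    [1.5,-0.03,-0.03,5.2,0],
    [1.5,-0.03,-0.03,5.7,0],
    [1.5,-0.03,-0.03,6.2,0],
    [1.5,-0.03,-0.03,6.6,0],
    [1.5,-0.03,-0.03,6.9,0],
    [1.5,-0.03,-0.03,7.1,0],
    [1.5,-0.03,-0.03,7.2,0],
    [1.5,-0.03,-0.03,7.2,0],
    [1.5,-0.03,-0.03,7.2,0],
    [1.5,-0.03,-0.03,7.2,0],
  ],
)

```text
time: 21.1
tool_pos: [0.5159, 0.0204, 0.2075]
tcp_rot: [1.066, 2.955, 0.0]
wrist_force: [0.7, 0.0, -1.2]
width: 0.286
grip_force: 59.0
```

```bash
python3 - <<'E'
from h import *
s=bot.read_state(); print(s['tool_pos'],s['wrist_force'],s['time'],s['joint_vel'])
p=shot('scene')[110:200,262:382,::-1]; q=shot('side')[115:235,193:353,::-1]
p=cv2.resize(p,(640,480),interpolation=cv2.INTER_CUBIC)[170:370,220:420]; q=cv2.resize(q,(640,480),interpolation=cv2.INTER_CUBIC)[240:440,220:420]
cv2.imwrite('pics/c6.png',cv2.resize(np.hstack([p,q]),None,fx=2,fy=2,interpolation=cv2.INTER_CUBIC))
E
```

```text
[0.5159419  0.02039538 0.20753199] [ 0.65529483  0.01908853 -1.17887603] 21.1 [-0.00170453  0.00114382 -0.00019491  0.00124762 -0.00063899  0.00252039]
```

View pics/c6.png

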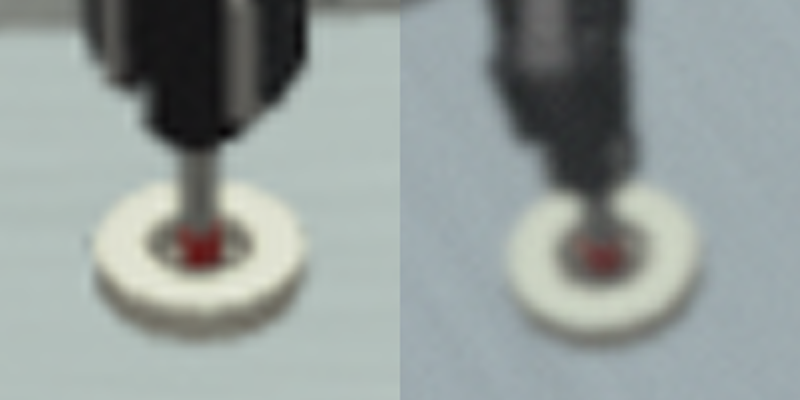

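The band sits at (200,245) in the scene half and (601,253) in the side half. Both match the port mouth centres, (200,245) and (604,256), so it is level and centred. The arm is still, so I'm handing in.

```bash
python3 -c "
from workcell import bot
print(bot.finish_job())"
```

```text
the job is handed in; nothing more can be done
None
```

I handed the job in at about 21 s: both lumps are in the tray, and the gripper holds the probe still in the port with the red band level with the rim, to within about 2 mm by camera; the hand-in call returned no verdict.

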